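# Change the beetle plate on the light stage and set the lamp

### The job

Take the round resin beetle plate off the light stage and lay it flat on the middle of the cork mat, then lay the longest resin plate flat on the stage's lit window, centred and lengthwise between the two end stops. Also turn the lamp selector clockwise, click by click, until it points at its long mark. Set the plates down rather than dropping them, and leave the square plate and the short oblong plate where they lie.

Things in the scene. Friction and masses are not known exactly. Their poses are not given: they have to be found in the camera images.
- round_center (a point): centre (half-way up) of the round plate: a disc of 60 mm diameter, amber-coloured clear resin with a dark beetle cast in, 8 mm thick like all the plates. It lies on the light stage at the start, roughly centred on the window between the stops, 8 mm thick, top 8 mm above the stage surface. Its z axis is up; 30 g, give or take.
- long_center (a point): centre (half-way up) of the longest plate: an oblong 45 mm (its x axis) by 95 mm (its y axis), amber-coloured clear resin with a dark beetle cast in, 8 mm thick like all the plates, lying on the bench. About 45 g.
- square_center (a point): centre (half-way up) of the square plate, 58 x 58 mm, amber-coloured clear resin with a dark beetle cast in, 8 mm thick like all the plates, lying on the bench: a bystander to be left alone.
- short_center (a point): centre (half-way up) of the short oblong plate, 45 mm (x) by 65 mm (y), amber-coloured clear resin with a dark beetle cast in, 8 mm thick like all the plates, lying on the bench: a bystander to be left alone.
- round_plate: the round plate itself; origin at the centre of its underside, 4 mm below round_center.
- long_plate: the longest plate itself; origin at the centre of its underside, 4 mm below long_center.
- stage_window (a point): centre of the white window (60 mm x, 100 mm y) in the top surface of the light stage, a fixed flat black box 130 (x) x 180 (y) x 22 mm high; z up. Two end stops 50 (x) x 10 (y) mm, 4 mm high, stand at y = -57.5 and +57.5 mm, 105 mm clear between them: the longest plate goes there with its y along the stage's y, either way round. Both x sides are open and flat to 65 mm from the centre.
- mat_top (a point): centre of the top surface of the cork mat, 130 x 130 mm and 4 mm thick, fixed flat on the bench; z up.
- selector_grip (a point): on the vertical axis of the black lamp selector, 43 mm above the bench: a bar 46 mm long (x axis, towards its pointing end with a white line), 14 mm wide (y), 30 mm high, its top 13 mm above this point, on a 46 mm disc that turns with it (disc top 16 mm below). It stands on a fixed dark box 100 x 100 x 18 mm with five white marks; the fourth clockwise is the long one (16 mm, others 6).
- selector (a joint): angle of the lamp selector (rad), growing clockwise seen from above. Five click positions 0.45 apart: 0 (first mark, stop), 0.45, 0.90, 1.35 (the long mark), 1.80 (last, stop). It starts at or near one of the first three, so one to three clicks are needed. About 0.08 N m takes it over a click; let go, it springs into the nearest position.
Mind the look-alikes: they are no part of the job. What is shaped like the round_plate but red or turquoise is not meant.

How it is judged:
On the way, in this order (a step that is already met when the one before it is completed fails the run):
1. the round plate lies flat on the cork mat, let go (horizontal distance between round_center and mat_top below 0.035 m and z of round_center in the frame of mat_top below 0.0065 m and angle between round_center's own z axis and vertical below 0.05 rad and linear speed of round_plate below 0.02 m/s and contact force between the fingers and round_plate below 0.05 N), for 0.2 s.
2. the longest plate lies flat on the window between the end stops, let go (x of long_center in the frame of stage_window between -0.01 and 0.01 m and y of long_center in the frame of stage_window between -0.008 and 0.008 m and z of long_center in the frame of stage_window below 0.0058 m and angle between long_center's own z axis and vertical below 0.03 rad and angle between the y axis of long_center and the y axis of stage_window, either way round below 0.15 rad and linear speed of long_plate below 0.02 m/s and contact force between the fingers and long_plate below 0.05 N), for 0.2 s.
At the end, for the whole second after the job is handed in: Round plate flat on the mat, within 35 mm of its centre; longest plate flat on the stage, within 10 mm of the window centre across and 8 mm along, turned under 0.15 rad from the stage length; both let go and at rest; selector at rest at the long mark (1.25 to 1.45 rad) (all of step 1 and all of step 2 and value of joint selector between 1.25 and 1.45 rad and velocity of joint selector between -0.1 and 0.1 rad/s); the robot touches nothing.
It fails at once if the round plate is dropped: moves faster than 0.6 m/s with no finger on it (a fall of about 18 mm) (linear speed of round_plate above 0.6 m/s and contact force between the fingers and round_plate below 0.02 N).
It fails at once if the long plate is dropped: moves faster than 0.6 m/s with no finger on it (a fall of about 18 mm) (linear speed of long_plate above 0.6 m/s and contact force between the fingers and long_plate below 0.02 N).
It fails at once if the square plate or the short oblong plate is moved more than 20 mm (distance of any of square_center, short_center from where it was at the start of the episode above 0.02 m).
It also fails if it takes over 64 s, if anything falls off the work surface, if the arm or the gripper's body presses on something with over 40 N, if the wrist force passes 120 N, or if a joint passes its speed limit or range.

### The arm

A 6-joint arm with a two-finger parallel gripper is mounted at the origin on the work surface. World frame = base frame: x ahead of the robot, y to its left, z up, the work surface at z = 0. Lengths are in m, angles in rad, forces in N, time in s.
With the tool pointing down it reaches from about 0.35 to 0.975 m from the base axis. Payload 17.4 kg.
Tool frame: the origin (TCP) lies on the centre line of the jaws, within the pads' length; the fingertips stand 8 mm ahead of it and the grasp point (between the pads) lies 11 mm behind it; z points along the fingers, y is the line along which they close (so a half turn about z gives the same grasp; the last joint's range is limited). The gripper opens to 85 mm and grips with 20 to 120 N. Pads are 22 mm wide; open, the fingers measure 114 mm over their backs; the gripper's body (76 mm by 85 mm) begins 54 mm behind the grasp point. The pads swing forward as they close: fully open they stand 13 mm farther back than shut.
Start: joints at [1.178, 0.116, 1.442, -0, 1.584, -0.038], TCP at [0.235, 0.633, 0.239] pointing down, gripper open.
Joint ranges: [-2.83, 2.83], [-0.83, 2.19], [0.07, 2.5], [-1.14, 4.28], [0.01, 3], [-2.97, 2.97]. Speed limits (rad/s): [1.89, 1.89, 2.22, 3.14, 3.14, 3.14].

### API

Orientations are given as a unit quaternion [x, y, z, w].
In Python, from rig import env, grab_frame, ticket gives the robot as it stands. The module is installed in compiled form; this text tells all that it offers.
- The arm moves only by the tool drive_tool, never from a script. Its argument "moves" is a list of rows, each an object of numbers: "dx", "dy", "dz": the shift along the tool's x, y, z in m; "yaw": the turn about the tool's z in rad; "grip": the finger opening in m, from 0 to 0.0854. A call has 1 to 5 rows; each row is the pose to reach, as a shift and turn from the pose commanded when the call began, along the tool's axes at that moment; what a row does not reach only later rows make up. A row lasts 1/12 s, in which the tool goes at most 41.7 mm and 7.16 degrees, less where a joint would pass 70% of its speed; a pose out of reach is approached as far as the arm can. A call with a gripper value outside its range is refused whole. The fingers move at their own pace and stop on an object; the grip force is fixed at half the most. Time passes only in rows, so rows that repeat a pose let the fingers close. It gives the time, the measured TCP pose, the force, the opening and the grip force at its end, in the units of the state.
- env.read_state(): the state, without advancing time (a new reading comes with each control period).
- grab_frame(name): name is "scene" or "side" or "wrist"; returns a dict with "color" (420x560x3 uint8, red, green, blue), "camera_matrix" (3x3 intrinsics, pixels), "origin" and "attitude" of the camera in the world. Camera axes: x right, y down, z forward; pixel columns grow to the right and rows downward; lengths in m; the calibration is good to about 2 mm. A picture is of the moment at which its call begins. There is no depth.
- ticket.close_job(): hands the job in; it is judged then, once.
The state is a dict: "time": time; "qpos": joint angles; "qd": joint speeds; "joint_torque": joint torques, N m; "tcp_pos": TCP position; "tcp_rot": TCP orientation; "ft_force": force on the tool from outside, world axes, zero at the start; "wrist_torque": the same for the moment, N m; "finger_gap": finger opening in m; "finger_force": force on a finger pad.
Only numpy, scipy, OpenCV 4.12 (cv2) and the standard library are available. Lean on these libraries where they do the work, as an engineer would, in place of code of your own. Each camera call takes 0.05 s, during which the arm holds its last target. There are 200 camera calls.

## Working session

There is one attempt and no reset: what is moved stays moved. The work goes in short steps, Python scripts to look and compute and a tool call to move; the robot and the scene stay as the last step left them, time stands still between calls to the robot, and variables do not carry over. Pictures are saved under pics/ and viewed, at most 13 in all, crops included, and the job is handed in when it is done.

Besides the shell and the picture viewer there is one more tool, called by a JSON object that holds its "op" and its "data", one argument or row to a line. drive_tool: Moves the arm, as the interface text tells. Its arguments: {"type":"object","properties":{"moves":{"type":"array"}},"required":["moves"]}

```bash
mkdir -p pics; cat > h.py <<'E'
import numpy as np, cv2
from scipy.spatial.transform import Rotation as R
from rig import env, grab_frame, ticket
def rot(a):
    a=np.array(a,float)
    return a if a.shape==(3,3) else R.from_quat(a).as_matrix()
def grab(n,fn):
    f=grab_frame(n); cv2.imwrite('pics/'+fn+'.png',f['color'][:,:,::-1]); np.savez('pics/'+fn+'.npz',K=f['camera_matrix'],o=f['origin'],a=rot(f['attitude'])); return f
def cast(fn,uv,z):
    d=np.load('pics/'+fn+'.npz'); uv=np.atleast_2d(np.array(uv,float))
    r=(d['a']@np.linalg.inv(d['K'])@np.c_[uv,np.ones(len(uv))].T).T
    return d['o']+r*((z-d['o'][2])/r[:,2])[:,None]
def proj(fn,P):
    d=np.load('pics/'+fn+'.npz'); p=(np.atleast_2d(P)-d['o'])@d['a']@d['K'].T
    return p[:,:2]/p[:,2:]
E
python3 - <<'E'
from h import *
for n in('scene','side','wrist'):
    f=grab(n,n+'0'); print(n,f['origin'],rot(f['attitude']).round(2).tolist())
a=[cv2.imread(f'pics/{n}0.png') for n in('scene','side')]
cv2.imwrite('pics/s.png',cv2.resize(a[0],(800,600)))
s=env.read_state();print({k:np.round(v,4) for k,v in s.items()})
E
```

```text
scene [1.13105979 0.04580609 1.02907875] [[-0.04, 0.84, -0.53], [1.0, 0.04, -0.02], [0.01, -0.53, -0.85]]
side [ 0.1783797  -0.72637825  1.06017172] [[0.9, -0.35, 0.27], [-0.44, -0.69, 0.58], [-0.01, -0.64, -0.77]]
wrist [0.17311902 0.65756522 0.37345033] [[0.35, 0.91, 0.24], [0.94, -0.34, -0.09], [0.0, 0.26, -0.97]]
{'time': np.float64(0.15), 'qpos': array([ 1.1782,  0.1164,  1.4421,  0.    ,  1.584 , -0.0378]), 'qd': array([-0.0008, -0.0006, -0.0045,  0.0014,  0.0015, -0.0008]), 'joint_torque': array([-1.50000e-03, -7.32504e+01, -6.32856e+01, -3.00000e-04,
        5.10000e-03, -0.00000e+00]), 'tcp_pos': array([0.2344, 0.6329, 0.2388]), 'tcp_rot': array([ 1.765e-01,  9.843e-01, -4.000e-04, -1.000e-04]), 'ft_force': array([ 0.0671, -0.5546, -0.6799]), 'wrist_torque': array([ 0.0131,  0.0878, -0.0128]), 'finger_force': np.float64(0.0), 'finger_gap': np.float64(0.0855)}
```

View pics/s.png

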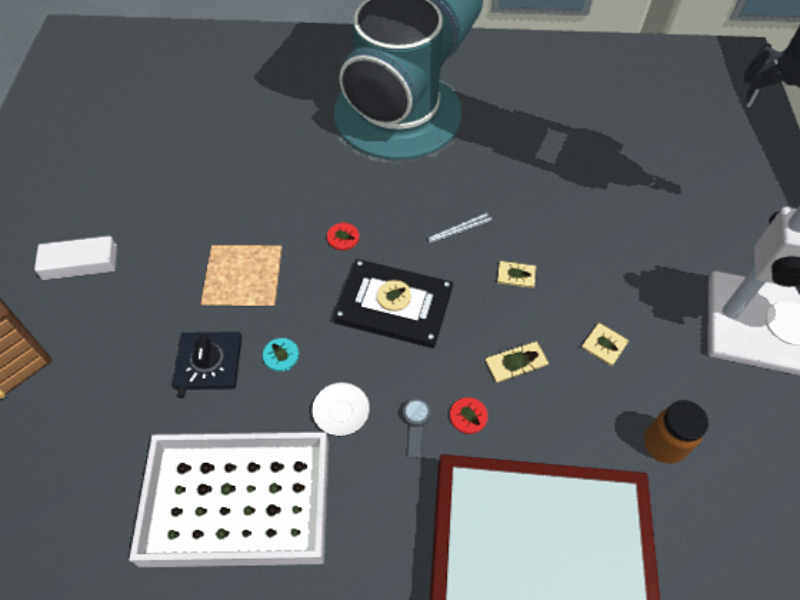

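View pics/side0.png

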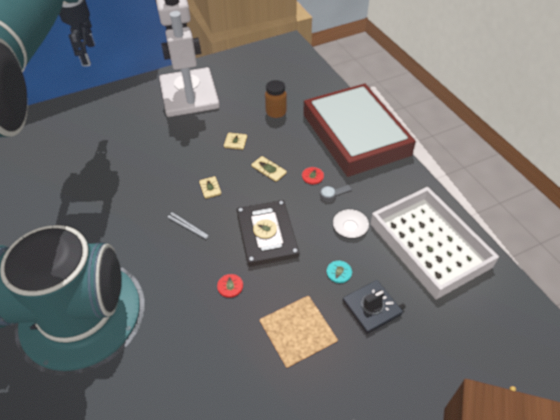

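The scene picture (800x600 scale) shows the stage with the round plate at (393,298), the cork mat at (242,275), the selector at (207,360), the longest plate at (517,361), the square plate at (606,343) and the short plate at (517,273). The red and turquoise discs are decoys. The side view shows the same layout.

```bash
cat > m.py <<'E'
from h import *
def blobs(fn,lo,hi,z,amin,amax):
    im=cv2.imread(f'pics/{fn}.png'); hsv=cv2.cvtColor(im,cv2.COLOR_BGR2HSV)
    m=cv2.morphologyEx(cv2.inRange(hsv,lo,hi),cv2.MORPH_CLOSE,np.ones((3,3)))
    out=[]
    for c in cv2.findContours(m,cv2.RETR_EXTERNAL,cv2.CHAIN_APPROX_NONE)[0]:
        if not amin<cv2.contourArea(c)<amax: continue
        uv=c[:,0].mean(0); P=cast(fn,c[:,0],z)[:,:2].astype(np.float32)
        (cx,cy),(w,h),a=cv2.minAreaRect(P); 
        out.append((uv.round(),np.round((cx,cy,w,h),4),a)); print(fn,*out[-1])
    return out
E
python3 - <<'E'
from m import *
im={n:cv2.cvtColor(cv2.imread(f'pics/{n}0.png'),cv2.COLOR_BGR2HSV) for n in('scene','side')}
print(im['scene'][192,170],im['scene'][253,350],im['scene'][246,346],im['scene'][205,262],im['scene'][213,255],im['scene'][215,282])
for n in('scene0','side0'):
    print('amber');blobs(n,(18,60,120),(32,200,255),.008,80,3000)
    print('cork');blobs(n,(8,70,100),(20,200,255),.004,1200,6000)
    print('white');blobs(n,(0,0,190),(180,40,255),.022,80,1500)
a=cv2.imread('pics/scene0.png')
cv2.imwrite('pics/c1.png',np.vstack([cv2.resize(a[225:285,115:185],(560,480),interpolation=cv2.INTER_CUBIC)]))
E
```

```text
[ 17 100 234] [ 25  83 244] [102  29  89] [  0   0 255] [  0   0 255] [ 22  85 202]
amber
scene0 [361. 253.] [0.592  0.2235 0.0485 0.0963] 22.988924026489258
scene0 [423. 241.] [0.5529 0.3738 0.0586 0.0619] 54.69066619873047
scene0 [276. 206.] [0.4696 0.0141 0.0599 0.0578] 2.531315803527832
scene0 [164. 202.] [ 0.4691 -0.2694  0.0811  0.1004] 13.046629905700684
scene0 [361. 192.] [0.4165 0.2317 0.0657 0.0502] 82.8241958618164
scene0 [189. 180.] [ 0.4038 -0.2172  0.0513  0.0388] 7.6510539054870605
scene0 [163. 182.] [ 0.4101 -0.2758  0.0471  0.0731] 58.45552062988281
cork
scene0 [169. 193.] [ 0.4364 -0.2605  0.1276  0.1311] 2.5149154663085938
white
scene0 [291. 287.] [0.6919 0.0589 0.0309 0.0277] 79.02677154541016
scene0 [275. 210.] [0.487  0.014  0.1249 0.06  ] 76.1799545288086
scene0 [ 52. 177.] [ 0.4149 -0.5612  0.0598  0.1368] 11.602503776550293
scene0 [322. 159.] [0.3268 0.1291 0.0149 0.1238] 29.317333221435547
amber
side0 [264. 229.] [0.4826 0.0277 0.0559 0.0575] 64.32538604736328
side0 [210. 187.] [0.4103 0.2315 0.0748 0.0493] 83.01631927490234
side0 [269. 168.] [0.5875 0.2234 0.0531 0.1038] 22.588682174682617
side0 [235. 141.] [0.5475 0.3746 0.0698 0.0637] 54.6790771484375
side0 [299.  13.] [1.0517 0.9409 0.1325 0.0633] 87.93486785888672
cork
side0 [507. 404.] [ 0.7458 -0.5899  0.0816  0.204 ] 63.621456146240234
side0 [297. 331.] [ 0.4318 -0.2613  0.1332  0.1334] 2.151278495788574
white
side0 [ 77. 254.] [0.029  0.1631 0.1766 0.0522] 76.6273422241211
side0 [350. 223.] [ 0.6875 -0.0632  0.0856  0.0898] 63.309120178222656
side0 [268. 229.] [0.4854 0.0181 0.1279 0.0628] 76.4136734008789
side0 [441. 172.] [0.9993 0.0317 0.739  0.0418] 84.59909057617188
side0 [171.  85.] [0.4599 0.6987 0.1462 0.0745] 77.76106262207031
side0 [203.  87.] [0.5509 0.6515 0.2033 0.0753] 74.42283630371094
```

View pics/c1.png

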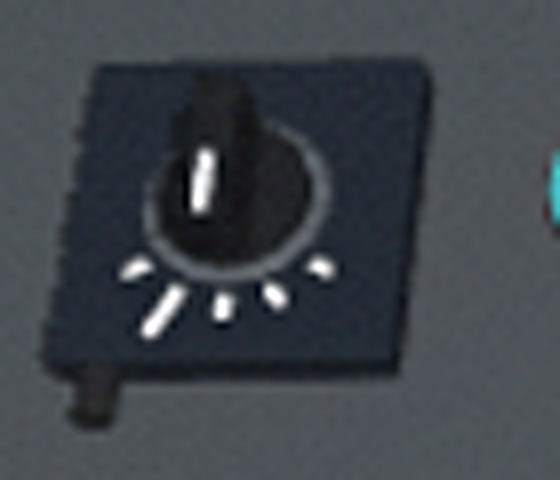

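The selector crop shows five marks at the bottom of the disc, with the long one at (165,312), fourth from the right. The bar's white line runs from (207,150) to (198,212).

```bash
cat >> h.py <<'E'
def go(x,y,ang,z=None):
    "shift to world x,y(,z) with finger closing line at world angle ang (deg), from the measured pose"
    s=env.read_state(); Rm=rot(s['tcp_rot']); p=s['tcp_pos']
    d=Rm.T@(np.array([x,y,p[2] if z is None else z])-p)
    a=np.degrees(np.arctan2(Rm[1,1],Rm[0,1])); dy=-((ang-a+90)%180-90)
    print('shift',d.round(4),'yaw rad',np.radians(dy).round(4),'deg',dy.round(2),'z',p[2].round(4),'q6',s['qpos'][5].round(2),'tilt',Rm[:,2].round(4),'F',np.round(s['ft_force'],1),'gap',np.round(s['finger_gap'],4),'t',s['time'])
E
python3 - <<'E'
from m import *
f=lambda L:np.array(L,float)/8+[115,225]-.44
b=cast('scene0',f([(95,65),(430,62),(400,372),(45,370)]),.018)[:,:2]; print('box',b.round(4).tolist(),b.mean(0))
mk=cast('scene0',f([(322,267),(276,297),(224,307),(165,312),(136,268)]),.018)[:,:2]
c=b.mean(0); v=mk-c; print('marks deg',np.degrees(np.arctan2(v[:,1],v[:,0])),np.linalg.norm(v,axis=1))
l=cast('scene0',f([(207,150),(198,212)]),.056)[:,:2]; print('line',l); w=l[1]-l[0]; print(np.degrees(np.arctan2(w[1],w[0]))); w=l.mean(0)-c; print(np.degrees(np.arctan2(w[1],w[0])))
for n in('scene0','side0'): 
    blobs(n,(18,60,120),(32,200,255),.030,250,700)
    blobs(n,(0,0,190),(180,40,255),.022,300,1500)
# stage box (dark)
go(.486,.016,-13.8,.15)
E
```

```text
box [[0.5683, -0.3391], [0.5629, -0.2391], [0.6647, -0.231], [0.6685, -0.3324]] [ 0.61610465 -0.28539031]
marks deg [ 58.03048606  28.87803594   0.46052184 -26.68885353 -55.51834871] [0.03084728 0.03028104 0.03034529 0.0365585  0.03352955]
line [[ 0.61569463 -0.28701171]
 [ 0.63550779 -0.28569717]]
3.795821510304363
-5.7970820599634525
scene0 [361. 253.] [0.6036 0.2196 0.0474 0.0942] 22.98898696899414
scene0 [423. 241.] [0.5653 0.3667 0.0573 0.0606] 54.690643310546875
scene0 [276. 206.] [0.4838 0.0148 0.0586 0.0566] 2.5313050746917725
scene0 [164. 202.] [ 0.4834 -0.2626  0.0793  0.0983] 13.046638488769531
scene0 [361. 192.] [0.4319 0.2277 0.0643 0.0491] 82.82418060302734
scene0 [275. 210.] [0.487  0.014  0.1249 0.06  ] 76.1799545288086
scene0 [ 52. 177.] [ 0.4149 -0.5612  0.0598  0.1368] 11.602503776550293
side0 [264. 229.] [0.4763 0.0119 0.0547 0.0563] 64.32533264160156
side0 [210. 187.] [0.4055 0.2115 0.0733 0.0483] 83.01627349853516
side0 [269. 168.] [0.5789 0.2035 0.052  0.1016] 22.58870506286621
side0 [235. 141.] [0.5398 0.3515 0.0683 0.0624] 54.67914581298828
side0 [350. 223.] [ 0.6875 -0.0632  0.0856  0.0898] 63.309120178222656
side0 [268. 229.] [0.4854 0.0181 0.1279 0.0628] 76.4136734008789
side0 [441. 172.] [0.9993 0.0317 0.739  0.0418] 84.59909057617188
side0 [171.  85.] [0.4599 0.6987 0.1462 0.0745] 77.76106262207031
side0 [203.  87.] [0.5509 0.6515 0.2033 0.0753] 74.42283630371094
shift [-0.4502 -0.491   0.0891] yaw rad 1.4569 deg 83.47 z 0.2388 q6 -0.04 tilt [-3.e-04 -8.e-04 -1.e+00] F [ 0.1 -0.6 -0.7] gap 0.0855 t 0.15
```

The pointer stands at the third mark, so the selector needs one click. I'm now moving over the stage.

{"op": "drive_tool", "data": {
  "moves": [
    {"dx": -0.13, "dy": -0.145},
    {"dx": -0.13, "dy": -0.145},
    {"dx": -0.13, "dy": -0.145},
    {"dx": -0.13, "dy": -0.145},
    {"dx": -0.13, "dy": -0.145}
  ]
}}

```text
invalid input
```

{"op": "drive_tool", "data": {
  "moves": [
    {"dx": -0.13, "dy": -0.145},
    {"dx": -0.13, "dy": -0.145},
    {"dx": -0.13, "dy": -0.145},
    {"dx": -0.13, "dy": -0.145},
    {"dx": -0.13, "dy": -0.145}
  ]
}}

```text
invalid input
```

{"op": "drive_tool", "data": {
  "moves": [
    {"dx": -0.13, "dy": -0.145, "yaw": 0.6},
    {"dx": -0.13, "dy": -0.145, "yaw": 0.6},
    {"dx": -0.13, "dy": -0.145, "yaw": 0.6},
    {"dx": -0.13, "dy": -0.145, "yaw": 0.6},
    {"dx": -0.13, "dy": -0.145, "yaw": 0.6}
  ]
}}

```text
invalid input
```

{"op": "drive_tool", "data": {
  "moves": [
    {"yaw": 0.6},
    {"yaw": 0.6},
    {"yaw": 0.6},
    {"yaw": 0.6},
    {"yaw": 0.6}
  ]
}}

```text
invalid input
```

```bash
python3 - <<'E'
from h import *
go(.484,.015,-13.8,.18)
E
```

```text
shift [-0.4487 -0.4926  0.0591] yaw rad 1.4569 deg 83.47 z 0.2388 q6 -0.04 tilt [-3.e-04 -8.e-04 -1.e+00] F [ 0.1 -0.6 -0.7] gap 0.0855 t 0.15
```

Presumably every row needs all its fields, so I'll test one call.

{"op": "drive_tool", "data": {
  "moves": [
    {"dx": -0.13, "dy": -0.145, "dz": 0, "yaw": 0, "grip": 0.085},
    {"dx": -0.13, "dy": -0.145, "dz": 0, "yaw": 0, "grip": 0.085},
    {"dx": -0.13, "dy": -0.145, "dz": 0, "yaw": 0, "grip": 0.085},
    {"dx": -0.13, "dy": -0.145, "dz": 0, "yaw": 0, "grip": 0.085},
    {"dx": -0.13, "dy": -0.145, "dz": 0, "yaw": 0, "grip": 0.085}
  ]
}}

```text
time: 0.57
tcp_pos: [0.3066, 0.4491, 0.2392]
tcp_rot: [0.177, 0.984, -0.0, 0.0]
ft_force: [0.4, 0.4, 0.3]
finger_gap: 0.0851
finger_force: 0.0
```

{"op": "drive_tool", "data": {
  "moves": [
    {"dx": -0.13, "dy": -0.145, "dz": 0, "yaw": 0, "grip": 0.085},
    {"dx": -0.13, "dy": -0.145, "dz": 0, "yaw": 0, "grip": 0.085},
    {"dx": -0.13, "dy": -0.145, "dz": 0, "yaw": 0, "grip": 0.085},
    {"dx": -0.13, "dy": -0.145, "dz": 0, "yaw": 0, "grip": 0.085},
    {"dx": -0.13, "dy": -0.145, "dz": 0, "yaw": 0, "grip": 0.085}
  ]
}}

```text
time: 0.98
tcp_pos: [0.378, 0.2679, 0.2394]
tcp_rot: [0.177, 0.984, -0.0, 0.0]
ft_force: [1.7, 1.2, 0.4]
finger_gap: 0.0851
finger_force: 0.0
```

{"op": "drive_tool", "data": {
  "moves": [
    {"dx": -0.13, "dy": -0.145, "dz": 0, "yaw": 0.6, "grip": 0.085},
    {"dx": -0.13, "dy": -0.145, "dz": 0, "yaw": 0.6, "grip": 0.085},
    {"dx": -0.13, "dy": -0.145, "dz": 0, "yaw": 0.6, "grip": 0.085},
    {"dx": -0.13, "dy": -0.145, "dz": 0, "yaw": 0.6, "grip": 0.085},
    {"dx": -0.13, "dy": -0.145, "dz": 0, "yaw": 0.6, "grip": 0.085}
  ]
}}

```text
time: 1.4
tcp_pos: [0.4495, 0.0866, 0.2393]
tcp_rot: [0.463, 0.886, -0.0, 0.0]
ft_force: [0.2, 0.4, -0.3]
finger_gap: 0.0849
finger_force: 0.0
```

{"op": "drive_tool", "data": {
  "moves": [
    {"dx": -0.085, "dy": 0, "dz": 0, "yaw": 0.6, "grip": 0.072},
    {"dx": -0.085, "dy": 0, "dz": 0, "yaw": 0.6, "grip": 0.072},
    {"dx": -0.085, "dy": 0, "dz": 0, "yaw": 0.6, "grip": 0.072},
    {"dx": -0.085, "dy": 0, "dz": 0, "yaw": 0.6, "grip": 0.072},
    {"dx": -0.085, "dy": 0, "dz": 0, "yaw": 0.6, "grip": 0.072}
  ]
}}

```text
time: 1.82
tcp_pos: [0.4984, 0.0193, 0.2388]
tcp_rot: [0.704, 0.71, -0.0, -0.0]
ft_force: [0.0, 0.1, -1.4]
finger_gap: 0.0718
finger_force: 0.0
```

```bash
python3 - <<'E'
from h import *
go(.484,.015,-13.8,.18)
E
```

```text
shift [-0.0042 -0.0144  0.0589] yaw rad 0.2486 deg 14.24 z 0.2388 q6 -0.02 tilt [-0.001  0.    -1.   ] F [ 0.   0.1 -1.4] gap 0.0718 t 1.8167
```

{"op": "drive_tool", "data": {
  "moves": [
    {"dx": -0.004, "dy": -0.014, "dz": 0, "yaw": 0.25, "grip": 0.072},
    {"dx": -0.004, "dy": -0.014, "dz": 0, "yaw": 0.25, "grip": 0.072},
    {"dx": -0.004, "dy": -0.014, "dz": 0, "yaw": 0.25, "grip": 0.072},
    {"dx": -0.004, "dy": -0.014, "dz": 0, "yaw": 0.25, "grip": 0.072}
  ]
}}

```text
time: 2.15
tcp_pos: [0.4843, 0.0159, 0.2393]
tcp_rot: [0.784, 0.621, 0.0, 0.0]
ft_force: [-0.1, 0.2, 0.2]
finger_gap: 0.072
finger_force: 0.0
```

```bash
python3 - <<'E'
from m import *
grab('wrist','w1')
print('amber');blobs('w1',(18,50,120),(35,200,255),.030,1000,60000)
print('white');blobs('w1',(0,0,190),(180,40,255),.022,200,60000)
go(.484,.015,-13.8,.18)
E
```

```text
amber
w1 [272. 181.] [0.4798 0.0172 0.0582 0.0585] 76.8417739868164
white
w1 [488. 202.] [ 0.6869 -0.0551  0.0876  0.0876] 60.09575653076172
w1 [279. 180.] [0.4846 0.0169 0.125  0.0608] 76.33080291748047
w1 [475.  79.] [0.6841 0.0684 0.0306 0.0152] 39.66408157348633
w1 [68. 95.] [0.3178 0.1301 0.0136 0.1235] 28.516143798828125
shift [-0.0011 -0.0001  0.0593] yaw rad 0.0116 deg 0.67 z 0.2393 q6 0.21 tilt [-0.  0. -1.] F [-0.9 -0.   0.2] gap 0.072 t 2.2
```

View pics/w1.png

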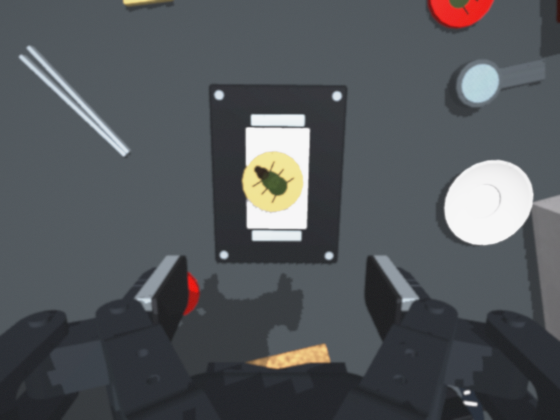

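The wrist view shows the round plate at (272,181) on the window, with the stops at (278,120) and (276,236). I'm descending.

```bash
python3 - <<'E'
from h import *
go(.480,.0165,-13.7,.028)
E
```

```text
shift [-0.0005 -0.0043  0.2113] yaw rad 0.0099 deg 0.57 z 0.2393 q6 0.21 tilt [-0.  0. -1.] F [-0.9 -0.   0.2] gap 0.072 t 2.2
```

{"op": "drive_tool", "data": {
  "moves": [
    {"dx": 0, "dy": -0.004, "dz": 0.04, "yaw": 0.01, "grip": 0.072},
    {"dx": 0, "dy": -0.004, "dz": 0.08, "yaw": 0.01, "grip": 0.072},
    {"dx": 0, "dy": -0.004, "dz": 0.12, "yaw": 0.01, "grip": 0.072},
    {"dx": 0, "dy": -0.004, "dz": 0.16, "yaw": 0.01, "grip": 0.072},
    {"dx": 0, "dy": -0.004, "dz": 0.18, "yaw": 0.01, "grip": 0.072}
  ]
}}

```text
time: 2.62
tcp_pos: [0.4785, 0.017, 0.0545]
tcp_rot: [0.787, 0.618, -0.002, -0.001]
ft_force: [-0.0, -0.8, -1.5]
finger_gap: 0.0721
finger_force: 0.0
```

{"op": "drive_tool", "data": {
  "moves": [
    {"dx": 0, "dy": 0, "dz": 0.02, "yaw": 0, "grip": 0.068},
    {"dx": 0, "dy": 0, "dz": 0.027, "yaw": 0, "grip": 0.068},
    {"dx": 0, "dy": 0, "dz": 0.031, "yaw": 0, "grip": 0.068},
    {"dx": 0, "dy": 0, "dz": 0.031, "yaw": 0, "grip": 0.068}
  ]
}}

```text
time: 2.95
tcp_pos: [0.4805, 0.0169, 0.0283]
tcp_rot: [0.787, 0.616, -0.0, -0.0]
ft_force: [0.3, 0.6, -0.3]
finger_gap: 0.0683
finger_force: 0.0
```

```bash
python3 - <<'E'
from h import *
go(.480,.0165,-13.7,.027)
E
```

```text
shift [-0.0006 -0.0004  0.0013] yaw rad -0.0032 deg -0.18 z 0.0283 q6 0.22 tilt [-3.e-04 -0.e+00 -1.e+00] F [ 0.3  0.6 -0.3] gap 0.0683 t 2.95
```

{"op": "drive_tool", "data": {
  "moves": [
    {"dx": 0, "dy": 0, "dz": 0, "yaw": 0, "grip": 0.055},
    {"dx": 0, "dy": 0, "dz": 0, "yaw": 0, "grip": 0.055},
    {"dx": 0, "dy": 0, "dz": 0, "yaw": 0, "grip": 0.055},
    {"dx": 0, "dy": 0, "dz": 0, "yaw": 0, "grip": 0.055},
    {"dx": 0, "dy": 0, "dz": 0, "yaw": 0, "grip": 0.055}
  ]
}}

```text
time: 3.37
tcp_pos: [0.4812, 0.0169, 0.0303]
tcp_rot: [0.788, 0.616, 0.001, 0.001]
ft_force: [-3.7, 0.1, 5.9]
finger_gap: 0.0561
finger_force: 62.3
```

{"op": "drive_tool", "data": {
  "moves": [
    {"dx": 0, "dy": 0, "dz": -0.01, "yaw": 0, "grip": 0.055},
    {"dx": 0, "dy": 0, "dz": -0.01, "yaw": 0, "grip": 0.055},
    {"dx": 0, "dy": 0, "dz": -0.01, "yaw": 0, "grip": 0.055}
  ]
}}

```text
time: 3.62
tcp_pos: [0.4812, 0.0169, 0.0399]
tcp_rot: [0.788, 0.616, 0.001, 0.001]
ft_force: [0.2, 0.4, -1.0]
finger_gap: 0.056
finger_force: 62.5
```

```bash
python3 - <<'E'
from m import *
grab('wrist','w2');grab('side','sd2');grab('scene','sc2')
im=cv2.imread('pics/w2.png');s=cv2.imread('pics/sd2.png');c=cv2.imread('pics/sc2.png')
cv2.imwrite('pics/v2.png',np.vstack([im[:420],np.hstack([cv2.resize(s[190:270,215:315],(280,180)),cv2.resize(c[160:250,225:325],(280,180))])]))
go(.480,.0165,-13.7,.027)
E
```

```text
shift [-0.0005 -0.0003  0.0114] yaw rad -0.0048 deg -0.27 z 0.0384 q6 0.23 tilt [ 3.e-04 -0.e+00 -1.e+00] F [ 0.   0.6 -0.6] gap 0.056 t 3.7667
```

View pics/v2.png

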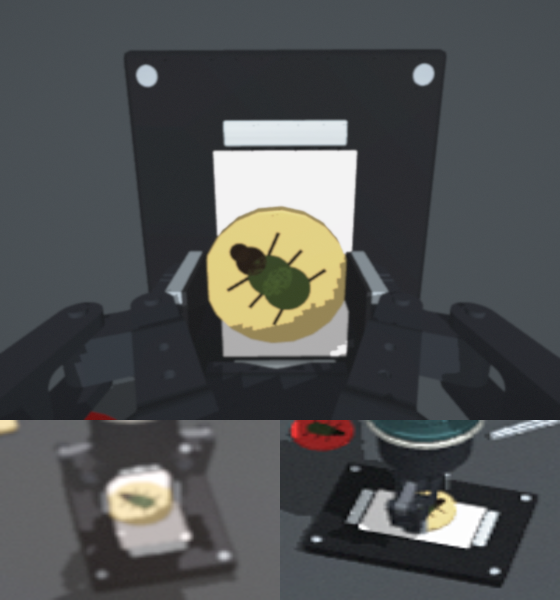

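The plate is held level just above the stage, seen at (277,275) between the pads. I'm lifting it and carrying it to the mat.

{"op": "drive_tool", "data": {
  "moves": [
    {"dx": 0, "dy": 0, "dz": -0.03, "yaw": 0, "grip": 0.055},
    {"dx": 0, "dy": 0, "dz": -0.06, "yaw": 0, "grip": 0.055},
    {"dx": 0, "dy": 0, "dz": -0.06, "yaw": 0, "grip": 0.055}
  ]
}}

```text
time: 4.02
tcp_pos: [0.4823, 0.0169, 0.1036]
tcp_rot: [0.788, 0.616, 0.002, 0.002]
ft_force: [1.3, -0.6, 0.6]
finger_gap: 0.0561
finger_force: 62.6
```

```bash
python3 - <<'E'
from h import *
print(proj('w2',[.4805,.0169,.035]))
go(.434,-.261,-13.7,.06)
E
```

```text
[[276.13449841 275.28110158]]
shift [-0.2814  0.0199  0.0433] yaw rad -0.0048 deg -0.27 z 0.1036 q6 0.23 tilt [ 6.2e-03 -1.0e-04 -1.0e+00] F [ 1.3 -0.6  0.6] gap 0.0561 t 4.0167
```

{"op": "drive_tool", "data": {
  "moves": [
    {"dx": -0.02, "dy": 0, "dz": 0, "yaw": 0, "grip": 0.055},
    {"dx": -0.05, "dy": 0.005, "dz": 0, "yaw": 0, "grip": 0.055},
    {"dx": -0.085, "dy": 0.01, "dz": 0, "yaw": 0, "grip": 0.055},
    {"dx": -0.12, "dy": 0.01, "dz": 0, "yaw": 0, "grip": 0.055},
    {"dx": -0.155, "dy": 0.01, "dz": 0, "yaw": 0, "grip": 0.055}
  ]
}}

```text
time: 4.43
tcp_pos: [0.4521, -0.1373, 0.0982]
tcp_rot: [0.788, 0.616, 0.0, 0.0]
ft_force: [0.7, 0.1, -0.6]
finger_gap: 0.0564
finger_force: 62.6
```

{"op": "drive_tool", "data": {
  "moves": [
    {"dx": -0.035, "dy": 0.005, "dz": 0, "yaw": 0, "grip": 0.055},
    {"dx": -0.07, "dy": 0.01, "dz": 0.01, "yaw": 0, "grip": 0.055},
    {"dx": -0.1, "dy": 0.01, "dz": 0.03, "yaw": 0, "grip": 0.055},
    {"dx": -0.12, "dy": 0.01, "dz": 0.05, "yaw": 0, "grip": 0.055},
    {"dx": -0.125, "dy": 0.01, "dz": 0.06, "yaw": 0, "grip": 0.055}
  ]
}}

```text
time: 4.85
tcp_pos: [0.4305, -0.2617, 0.0358]
tcp_rot: [0.789, 0.615, -0.001, -0.001]
ft_force: [0.8, 0.1, -1.0]
finger_gap: 0.0562
finger_force: 62.6
```

```bash
python3 - <<'E'
from m import *
grab('wrist','w3')
blobs('w3',(8,70,100),(20,200,255),.004,3000,90000)
blobs('w3',(18,50,120),(35,200,255),.044,1000,90000)
go(.434,-.261,-13.7,.013)
E
```

```text
w3 [271. 340.] [ 0.4176 -0.3038  0.0422  0.0868] 83.2794189453125
w3 [287. 191.] [ 0.4321 -0.2549  0.1294  0.1215] 2.365976572036743
w3 [282. 263.] [ 0.433  -0.2556  0.062   0.0565] 41.011024475097656
w3 [370. 170.] [ 0.4744 -0.2241  0.0147  0.0194] 82.71440124511719
shift [0.0006 0.0038 0.0216] yaw rad -0.0072 deg -0.41 z 0.0346 q6 -0.35 tilt [-0.0035  0.002  -1.    ] F [-1.2  1.3 -3. ] gap 0.0562 t 4.9
```

{"op": "drive_tool", "data": {
  "moves": [
    {"dx": 0, "dy": 0.003, "dz": 0.008, "yaw": 0, "grip": 0.055},
    {"dx": 0, "dy": 0.003, "dz": 0.014, "yaw": 0, "grip": 0.055},
    {"dx": 0, "dy": 0.003, "dz": 0.018, "yaw": 0, "grip": 0.055},
    {"dx": 0, "dy": 0.003, "dz": 0.02, "yaw": 0, "grip": 0.055},
    {"dx": 0, "dy": 0.003, "dz": 0.02, "yaw": 0, "grip": 0.055}
  ]
}}

```text
time: 5.32
tcp_pos: [0.4353, -0.2597, 0.0183]
tcp_rot: [0.788, 0.616, -0.0, 0.0]
ft_force: [0.5, 0.5, -0.3]
finger_gap: 0.0562
finger_force: 62.6
```

{"op": "drive_tool", "data": {
  "moves": [
    {"dx": 0, "dy": 0, "dz": 0.003, "yaw": 0, "grip": 0.055},
    {"dx": 0, "dy": 0, "dz": 0.005, "yaw": 0, "grip": 0.055},
    {"dx": 0, "dy": 0, "dz": 0.0055, "yaw": 0, "grip": 0.055},
    {"dx": 0, "dy": 0, "dz": 0.0055, "yaw": 0, "grip": 0.055}
  ]
}}

```text
time: 5.65
tcp_pos: [0.435, -0.2603, 0.0128]
tcp_rot: [0.788, 0.616, -0.0, -0.0]
ft_force: [0.4, -0.1, -0.1]
finger_gap: 0.0562
finger_force: 62.6
```

{"op": "drive_tool", "data": {
  "moves": [
    {"dx": 0, "dy": 0, "dz": 0.001, "yaw": 0, "grip": 0.055},
    {"dx": 0, "dy": 0, "dz": 0.001, "yaw": 0, "grip": 0.055}
  ]
}}

```text
time: 5.82
tcp_pos: [0.4352, -0.2605, 0.0123]
tcp_rot: [0.788, 0.616, 0.0, 0.0]
ft_force: [-2.1, 2.2, 6.2]
finger_gap: 0.0563
finger_force: 63.4
```

Contact is felt on the mat, so I'm releasing and lifting.

{"op": "drive_tool", "data": {
  "moves": [
    {"dx": 0, "dy": 0, "dz": 0, "yaw": 0, "grip": 0.08},
    {"dx": 0, "dy": 0, "dz": 0, "yaw": 0, "grip": 0.08},
    {"dx": 0, "dy": 0, "dz": 0, "yaw": 0, "grip": 0.08},
    {"dx": 0, "dy": 0, "dz": 0, "yaw": 0, "grip": 0.08},
    {"dx": 0, "dy": 0, "dz": 0, "yaw": 0, "grip": 0.08}
  ]
}}

```text
time: 6.23
tcp_pos: [0.435, -0.2604, 0.0117]
tcp_rot: [0.788, 0.616, -0.0, -0.0]
ft_force: [0.7, 0.3, -1.1]
finger_gap: 0.08
finger_force: 0.0
```

{"op": "drive_tool", "data": {
  "moves": [
    {"dx": 0, "dy": 0, "dz": -0.02, "yaw": 0, "grip": 0.08},
    {"dx": 0, "dy": 0, "dz": -0.06, "yaw": 0, "grip": 0.08},
    {"dx": 0, "dy": 0, "dz": -0.1, "yaw": 0, "grip": 0.08},
    {"dx": 0, "dy": 0, "dz": -0.14, "yaw": 0, "grip": 0.08},
    {"dx": 0, "dy": 0, "dz": -0.17, "yaw": 0, "grip": 0.08}
  ]
}}

```text
time: 6.65
tcp_pos: [0.4352, -0.2605, 0.1854]
tcp_rot: [0.788, 0.616, 0.0, 0.001]
ft_force: [0.2, -0.6, 0.8]
finger_gap: 0.0803
finger_force: 0.0
```

```bash
python3 - <<'E'
from m import *
grab('wrist','w4')
blobs('w4',(8,70,100),(20,200,255),.004,3000,90000)
blobs('w4',(20,50,120),(35,200,255),.012,1000,90000)
print(proj('w4',[.435,-.26,.012]))
go(.59,.2235,23,.18)
E
```

```text
w4 [273. 182.] [ 0.4325 -0.2589  0.1305  0.1305] 2.3309543132781982
w4 [276. 180.] [ 0.4331 -0.2571  0.1252  0.1252] 2.391644239425659
[[276.0006316  189.50779848]]
shift [0.5076 0.0317 0.0096] yaw rad -0.6454 deg -36.98 z 0.1909 q6 -0.35 tilt [ 0.0073 -0.0049 -1.    ] F [ 1.  -0.2  8.1] gap 0.08 t 6.7
```

View pics/w4.png

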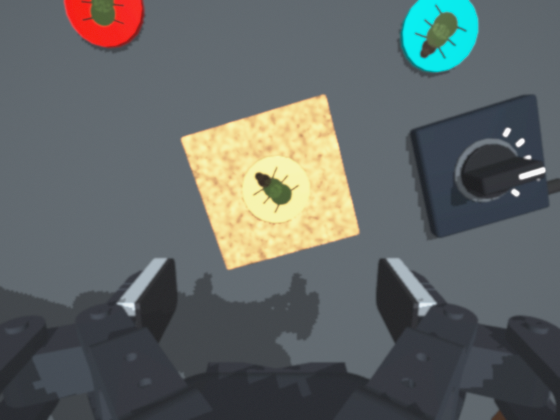

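The round plate lies at (276,189), at the middle of the mat. I'm measuring the selector in this picture before moving on.

```bash
python3 - <<'E'
from m import *
A=lambda v:np.degrees(np.arctan2(v[...,1],v[...,0]))
b=cast('w4',[(412,132),(534,95),(549,208),(438,237)],.018)[:,:2];print(b)
im=cv2.imread('pics/w4.png')
m=cv2.inRange(im[100:240,420:],(170,170,170),(255,255,255))
for c in cv2.findContours(m,cv2.RETR_EXTERNAL,cv2.CHAIN_APPROX_NONE)[0]:
    if cv2.contourArea(c)<5: continue
    (x,y),(w,h),_=cv2.minAreaRect(c); p=[(x+420,y+100)]
    q=cv2.boxPoints(cv2.minAreaRect(c))+[420,100]; i=(q[0]+q[3])/2,(q[1]+q[2])/2
    j=(q[0]+q[1])/2,(q[2]+q[3])/2
    e=i if np.linalg.norm(i[0]-i[1])>np.linalg.norm(j[0]-j[1]) else j
    for z in(.018,.056):
        P=cast('w4',e,z)[:,:2]; print(np.round(p,1),z,P.mean(0).round(4),np.linalg.norm(P[0]-P[1]).round(4),A(P[1]-P[0]).round(1))
E
```

```text
[[ 0.55570754 -0.23882945]
 [ 0.65524314 -0.2335249 ]
 [ 0.66215815 -0.3322238 ]
 [ 0.56474559 -0.33549102]]
[[514.8 192.3]] 0.018 [ 0.6342 -0.3108] 0.0067 -55.0
[[514.8 192.3]] 0.056 [ 0.6111 -0.2962] 0.0059 -55.0
[[531.8 172.9]] 0.018 [ 0.6495 -0.2973] 0.0218 3.8
[[531.8 172.9]] 0.056 [ 0.6245 -0.2844] 0.019 3.8
[[527.5 156.5]] 0.018 [ 0.6469 -0.2823] 0.0042 -14.0
[[527.5 156.5]] 0.056 [ 0.6222 -0.2713] 0.0037 -14.0
[[520.  142.5]] 0.018 [ 0.6416 -0.269 ] 0.007 36.0
[[520.  142.5]] 0.056 [ 0.6176 -0.2597] 0.0061 36.0
[[506.3 131.9]] 0.018 [ 0.6312 -0.2575] 0.0072 57.0
[[506.3 131.9]] 0.056 [ 0.6085 -0.2497] 0.0063 57.0
```

Marks 1 and 5 at (506,132) and (515,192) put the axis at about (0.612, -0.285). The bar points at 3.8°, the third mark. I'll turn the selector now since it's close.

```bash
python3 - <<'E'
from h import *
go(.6118,-.2854,93.8,.041)
E
```

```text
shift [0.0195 0.1746 0.1513] yaw rad 1.2605 deg 72.22 z 0.1909 q6 -0.35 tilt [ 0.0073 -0.0049 -1.    ] F [ 1.  -0.2  8.1] gap 0.08 t 6.7
```

{"op": "drive_tool", "data": {
  "moves": [
    {"dx": 0.02, "dy": 0.175, "dz": 0.05, "yaw": 0.6, "grip": 0.05},
    {"dx": 0.02, "dy": 0.175, "dz": 0.05, "yaw": 0.6, "grip": 0.05},
    {"dx": 0.02, "dy": 0.175, "dz": 0.05, "yaw": 0.6, "grip": 0.05},
    {"dx": 0.02, "dy": 0.175, "dz": 0.05, "yaw": 0.6, "grip": 0.05},
    {"dx": 0.02, "dy": 0.175, "dz": 0.05, "yaw": 0.6, "grip": 0.05}
  ]
}}

```text
time: 7.12
tcp_pos: [0.6127, -0.283, 0.1286]
tcp_rot: [0.936, 0.353, -0.001, -0.001]
ft_force: [0.3, 0.3, -1.2]
finger_gap: 0.05
finger_force: 0.0
```

{"op": "drive_tool", "data": {
  "moves": [
    {"dx": 0, "dy": 0, "dz": 0, "yaw": 0.6, "grip": 0.05},
    {"dx": 0, "dy": 0, "dz": 0, "yaw": 0.6, "grip": 0.05},
    {"dx": 0, "dy": 0, "dz": 0, "yaw": 0.6, "grip": 0.05},
    {"dx": 0, "dy": 0, "dz": 0, "yaw": 0.6, "grip": 0.05},
    {"dx": 0, "dy": 0, "dz": 0, "yaw": 0.6, "grip": 0.05}
  ]
}}

```text
time: 7.53
tcp_pos: [0.6097, -0.2832, 0.1311]
tcp_rot: [0.998, 0.06, -0.0, -0.0]
ft_force: [0.8, 0.1, 0.0]
finger_gap: 0.0499
finger_force: 0.0
```

```bash
python3 - <<'E'
from h import *
go(.6118,-.2854,93.8,.041)
E
```

```text
shift [0.0019 0.0025 0.0901] yaw rad 0.0539 deg 3.09 z 0.1311 q6 0.98 tilt [-6.e-04  3.e-04 -1.e+00] F [0.8 0.1 0. ] gap 0.0499 t 7.5333
```

{"op": "drive_tool", "data": {
  "moves": [
    {"dx": 0.002, "dy": 0.002, "dz": 0.03, "yaw": 0.054, "grip": 0.04},
    {"dx": 0.002, "dy": 0.002, "dz": 0.05, "yaw": 0.054, "grip": 0.04},
    {"dx": 0.002, "dy": 0.002, "dz": 0.05, "yaw": 0.054, "grip": 0.04},
    {"dx": 0.002, "dy": 0.002, "dz": 0.05, "yaw": 0.054, "grip": 0.04}
  ]
}}

```text
time: 7.87
tcp_pos: [0.6115, -0.2847, 0.0809]
tcp_rot: [0.999, 0.037, -0.001, -0.001]
ft_force: [0.3, 0.2, 0.4]
finger_gap: 0.0397
finger_force: 0.0
```

```bash
python3 - <<'E'
from h import *
grab('wrist','w5')
im=cv2.imread('pics/w5.png'); m=cv2.inRange(im,(150,150,150),(255,255,255))
for c in cv2.findContours(m,cv2.RETR_EXTERNAL,cv2.CHAIN_APPROX_NONE)[0]:
    if not 15<cv2.contourArea(c)<3000: continue
    q=cv2.boxPoints(cv2.minAreaRect(c))
    for z in(.018,.056):
        P=cast('w5',q,z)[:,:2]; r=cv2.minAreaRect(P.astype(np.float32)); print(q.mean(0).round(),z,np.round(r[0],4),np.round(r[1],4),round(r[2],1))
print(proj('w5',[[.6118,-.2854,.056],[.6118,-.2854,.018]]))
go(.6118,-.2854,93.8,.041)
E
```

```text
[142. 390.] 0.018 [ 0.4918 -0.2027] [0.0084 0.0291] 84.7
[142. 390.] 0.056 [ 0.5273 -0.2172] [0.0068 0.0235] 84.7
[346. 272.] 0.018 [ 0.5857 -0.3262] [0.0347 0.0113] 20.7
[346. 272.] 0.056 [ 0.6032 -0.3169] [0.028  0.0092] 20.7
[207. 272.] 0.018 [ 0.58   -0.2432] [0.01   0.0342] 76.8
[207. 272.] 0.056 [ 0.5985 -0.2499] [0.0081 0.0276] 76.8
[282. 228.] 0.018 [ 0.6112 -0.2862] [0.0237 0.0053] 4.3
[282. 228.] 0.056 [ 0.6237 -0.2846] [0.0191 0.0043] 4.3
[329. 193.] 0.018 [ 0.6334 -0.3108] [0.0048 0.0075] 42.5
[329. 193.] 0.056 [ 0.6417 -0.3045] [0.0039 0.0061] 42.5
[234. 192.] 0.018 [ 0.6301 -0.2574] [0.0077 0.0048] 56.2
[234. 192.] 0.056 [ 0.639  -0.2614] [0.0062 0.0038] 56.2
[275. 208.] 0.018 [ 0.6225 -0.2806] [0.0273 0.0522] 20.8
[275. 208.] 0.056 [ 0.6329 -0.2801] [0.022  0.0421] 20.8
[255. 176.] 0.018 [ 0.6404 -0.2687] [0.0078 0.0045] 30.0
[255. 176.] 0.056 [ 0.6474 -0.2705] [0.0063 0.0037] 30.0
[282. 170.] 0.018 [ 0.6447 -0.2833] [0.0067 0.0044] 4.3
[282. 170.] 0.056 [ 0.6508 -0.2823] [0.0054 0.0036] 4.3
[313. 168.] 0.018 [ 0.6468 -0.3003] [0.0048 0.0175] 68.9
[313. 168.] 0.056 [ 0.6525 -0.296 ] [0.0039 0.0142] 68.9
[[282.20781955 251.76386755]
 [281.28289121 226.70406421]]
shift [-0.0003  0.0003  0.0414] yaw rad 0.0069 deg 0.4 z 0.0824 q6 1.02 tilt [-0. -0. -1.] F [-0.   0.6  0.7] gap 0.0401 t 7.9167
```

View pics/w5.png

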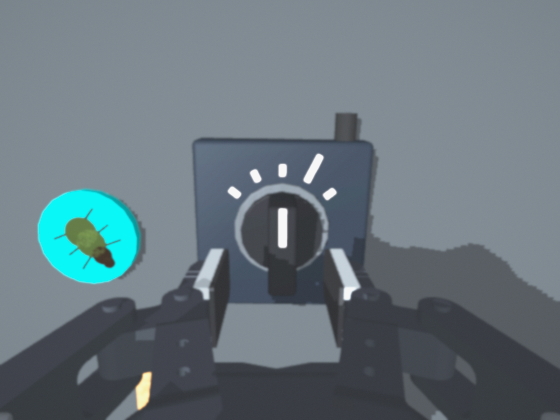

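The bar's line at (282,228) aligns with the third mark at (282,170), and the long mark at (313,168) is next clockwise. The jaws are centred on the bar.

{"op": "drive_tool", "data": {
  "moves": [
    {"dx": 0, "dy": 0, "dz": 0.025, "yaw": 0, "grip": 0.04},
    {"dx": 0, "dy": 0, "dz": 0.038, "yaw": 0, "grip": 0.03},
    {"dx": 0, "dy": 0, "dz": 0.04, "yaw": 0, "grip": 0.02},
    {"dx": 0, "dy": 0, "dz": 0.04, "yaw": 0, "grip": 0.01},
    {"dx": 0, "dy": 0, "dz": 0.04, "yaw": 0, "grip": 0.01}
  ]
}}

```text
time: 8.33
tcp_pos: [0.6113, -0.2869, 0.041]
tcp_rot: [0.999, 0.036, -0.001, 0.002]
ft_force: [4.4, -19.2, -22.9]
finger_gap: 0.0131
finger_force: 61.3
```

{"op": "drive_tool", "data": {
  "moves": [
    {"dx": 0, "dy": 0, "dz": 0, "yaw": 0, "grip": 0.01},
    {"dx": 0, "dy": 0, "dz": 0, "yaw": 0, "grip": 0.01}
  ]
}}

```text
time: 8.5
tcp_pos: [0.6113, -0.2869, 0.041]
tcp_rot: [0.999, 0.036, -0.001, 0.001]
ft_force: [5.3, -19.9, -22.6]
finger_gap: 0.0124
finger_force: 61.3
```

{"op": "drive_tool", "data": {
  "moves": [
    {"dx": 0, "dy": -0.0015, "dz": 0, "yaw": 0.1, "grip": 0.01},
    {"dx": 0, "dy": -0.0015, "dz": 0, "yaw": 0.2, "grip": 0.01},
    {"dx": 0, "dy": -0.0015, "dz": 0, "yaw": 0.3, "grip": 0.01},
    {"dx": 0, "dy": -0.0015, "dz": 0, "yaw": 0.4, "grip": 0.01},
    {"dx": 0, "dy": -0.0015, "dz": 0, "yaw": 0.46, "grip": 0.01}
  ]
}}

```text
time: 8.92
tcp_pos: [0.6114, -0.2868, 0.041]
tcp_rot: [0.981, -0.196, 0.0, 0.003]
ft_force: [7.7, -30.8, -26.5]
finger_gap: 0.0123
finger_force: 60.8
```

{"op": "drive_tool", "data": {
  "moves": [
    {"dx": 0, "dy": 0, "dz": 0, "yaw": 0, "grip": 0.01},
    {"dx": 0, "dy": 0, "dz": 0, "yaw": 0, "grip": 0.01},
    {"dx": 0, "dy": 0, "dz": 0, "yaw": 0, "grip": 0.04},
    {"dx": 0, "dy": 0, "dz": 0, "yaw": 0, "grip": 0.04},
    {"dx": 0, "dy": 0, "dz": 0, "yaw": 0, "grip": 0.04}
  ]
}}

```text
time: 9.33
tcp_pos: [0.6122, -0.2836, 0.043]
tcp_rot: [0.981, -0.192, 0.0, 0.0]
ft_force: [0.7, 0.7, -0.6]
finger_gap: 0.04
finger_force: 0.0
```

{"op": "drive_tool", "data": {
  "moves": [
    {"dx": 0, "dy": 0, "dz": -0.02, "yaw": 0, "grip": 0.04},
    {"dx": 0, "dy": 0, "dz": -0.05, "yaw": 0, "grip": 0.04},
    {"dx": 0, "dy": 0, "dz": -0.09, "yaw": 0, "grip": 0.06},
    {"dx": 0, "dy": 0, "dz": -0.13, "yaw": 0, "grip": 0.06},
    {"dx": 0, "dy": 0, "dz": -0.14, "yaw": 0, "grip": 0.06}
  ]
}}

```text
time: 9.75
tcp_pos: [0.6134, -0.2839, 0.1904]
tcp_rot: [0.981, -0.192, 0.004, 0.001]
ft_force: [0.7, 0.5, 1.2]
finger_gap: 0.0604
finger_force: 0.0
```

```bash
python3 - <<'E'
from h import *
grab('wrist','w6')
im=cv2.imread('pics/w6.png'); m=cv2.inRange(im,(150,150,150),(255,255,255))
for c in cv2.findContours(m,cv2.RETR_EXTERNAL,cv2.CHAIN_APPROX_NONE)[0]:
    if not 15<cv2.contourArea(c)<3000: continue
    q=cv2.boxPoints(cv2.minAreaRect(c))
    for z in(.018,.056):
        P=cast('w6',q,z)[:,:2]; r=cv2.minAreaRect(P.astype(np.float32)); 
        if np.linalg.norm(np.array(r[0])-[.6118,-.2854])<.05:print(q.mean(0).round(),z,np.round(r[0],4),np.round(r[1],4),round(r[2],1))
go(.59,.2235,23,.18)
E
```

```text
[242. 182.] 0.018 [ 0.6306 -0.2572] [0.0062 0.0035] 67.9
[242. 182.] 0.056 [ 0.6358 -0.2632] [0.0054 0.0031] 67.9
[282. 184.] 0.018 [ 0.6156 -0.2881] [0.0035 0.0203] 68.0
[282. 184.] 0.056 [ 0.6226 -0.2903] [0.0031 0.0178] 68.0
[250. 166.] 0.018 [ 0.6405 -0.2685] [0.0054 0.0031] 22.3
[250. 166.] 0.056 [ 0.6445 -0.2731] [0.0048 0.0027] 22.3
[299. 156.] 0.018 [ 0.6336 -0.3105] [0.0036 0.006 ] 23.3
[299. 156.] 0.056 [ 0.6384 -0.3099] [0.0032 0.0052] 23.3
[264. 155.] 0.018 [ 0.6449 -0.2832] [0.0064 0.0034] 4.2
[264. 155.] 0.056 [ 0.6483 -0.2861] [0.0056 0.003 ] 4.2
[281. 146.] 0.018 [ 0.647  -0.2998] [0.0034 0.0159] 68.0
[281. 146.] 0.056 [ 0.6501 -0.3006] [0.003  0.0139] 68.0
shift [-0.2132 -0.4611  0.0076] yaw rad 0.7827 deg 44.84 z 0.1898 q6 1.49 tilt [ 0.0082 -0.0039 -1.    ] F [-0.2  0.9  1.4] gap 0.0601 t 9.8
```

The selector line (-22°) matches the long mark (-22°). Next I'm moving to the long plate, taking the yaw the other way round for joint 6's range.

{"op": "drive_tool", "data": {
  "moves": [
    {"dx": -0.08, "dy": -0.175, "dz": 0, "yaw": 0, "grip": 0.06},
    {"dx": -0.08, "dy": -0.175, "dz": 0, "yaw": 0, "grip": 0.06},
    {"dx": -0.08, "dy": -0.175, "dz": 0, "yaw": 0, "grip": 0.06},
    {"dx": -0.08, "dy": -0.175, "dz": 0, "yaw": 0, "grip": 0.06},
    {"dx": -0.08, "dy": -0.175, "dz": 0, "yaw": 0, "grip": 0.06}
  ]
}}

```text
time: 10.22
tcp_pos: [0.6034, -0.0878, 0.1826]
tcp_rot: [0.981, -0.192, 0.0, -0.0]
ft_force: [0.9, 0.1, 0.0]
finger_gap: 0.0601
finger_force: 0.0
```

{"op": "drive_tool", "data": {
  "moves": [
    {"dx": -0.08, "dy": -0.175, "dz": 0, "yaw": 0, "grip": 0.06},
    {"dx": -0.08, "dy": -0.175, "dz": 0, "yaw": 0, "grip": 0.06},
    {"dx": -0.08, "dy": -0.175, "dz": 0, "yaw": 0, "grip": 0.06},
    {"dx": -0.08, "dy": -0.175, "dz": 0, "yaw": 0, "grip": 0.06},
    {"dx": -0.08, "dy": -0.175, "dz": 0, "yaw": 0, "grip": 0.06}
  ]
}}

```text
time: 10.63
tcp_pos: [0.5952, 0.1047, 0.1826]
tcp_rot: [0.981, -0.191, 0.0, -0.001]
ft_force: [1.1, -0.3, 0.1]
finger_gap: 0.0598
finger_force: 0.0
```

{"op": "drive_tool", "data": {
  "moves": [
    {"dx": -0.053, "dy": -0.111, "dz": 0, "yaw": -0.6, "grip": 0.06},
    {"dx": -0.053, "dy": -0.111, "dz": 0, "yaw": -0.6, "grip": 0.06},
    {"dx": -0.053, "dy": -0.111, "dz": 0, "yaw": -0.6, "grip": 0.06},
    {"dx": -0.053, "dy": -0.111, "dz": 0, "yaw": -0.6, "grip": 0.06},
    {"dx": -0.053, "dy": -0.111, "dz": 0, "yaw": -0.6, "grip": 0.06}
  ]
}}

```text
time: 11.05
tcp_pos: [0.5881, 0.2264, 0.1822]
tcp_rot: [0.994, 0.111, 0.0, -0.0]
ft_force: [-0.9, -1.4, -0.1]
finger_gap: 0.0599
finger_force: 0.0
```

{"op": "drive_tool", "data": {
  "moves": [
    {"dx": 0, "dy": 0, "dz": 0, "yaw": -0.6, "grip": 0.06},
    {"dx": 0, "dy": 0, "dz": 0, "yaw": -0.6, "grip": 0.06},
    {"dx": 0, "dy": 0, "dz": 0, "yaw": -0.6, "grip": 0.06},
    {"dx": 0, "dy": 0, "dz": 0, "yaw": -0.6, "grip": 0.06},
    {"dx": 0, "dy": 0, "dz": 0, "yaw": -0.6, "grip": 0.06}
  ]
}}

```text
time: 11.47
tcp_pos: [0.5886, 0.2241, 0.1824]
tcp_rot: [0.917, 0.399, 0.0, -0.0]
ft_force: [-0.5, 0.1, 0.2]
finger_gap: 0.0597
finger_force: 0.0
```

{"op": "drive_tool", "data": {
  "moves": [
    {"dx": 0, "dy": 0, "dz": 0, "yaw": -0.6, "grip": 0.06},
    {"dx": 0, "dy": 0, "dz": 0, "yaw": -0.6, "grip": 0.06},
    {"dx": 0, "dy": 0, "dz": 0, "yaw": -0.6, "grip": 0.06},
    {"dx": 0, "dy": 0, "dz": 0, "yaw": -0.6, "grip": 0.06},
    {"dx": 0, "dy": 0, "dz": 0, "yaw": -0.6, "grip": 0.06}
  ]
}}

```text
time: 11.88
tcp_pos: [0.5886, 0.2241, 0.1824]
tcp_rot: [0.758, 0.652, 0.0, 0.0]
ft_force: [0.7, 0.4, 0.1]
finger_gap: 0.0597
finger_force: 0.0
```

```bash
python3 - <<'E'
from h import *
go(.59,.2235,23,.16)
E
```

```text
shift [-0.0004  0.0015  0.0224] yaw rad -0.5523 deg -31.64 z 0.1824 q6 0.47 tilt [ 5.e-04  4.e-04 -1.e+00] F [0.7 0.4 0.1] gap 0.0597 t 11.8833
```

{"op": "drive_tool", "data": {
  "moves": [
    {"dx": 0, "dy": 0.0015, "dz": 0, "yaw": -0.552, "grip": 0.06},
    {"dx": 0, "dy": 0.0015, "dz": 0, "yaw": -0.552, "grip": 0.06},
    {"dx": 0, "dy": 0.0015, "dz": 0, "yaw": -0.552, "grip": 0.06},
    {"dx": 0, "dy": 0.0015, "dz": 0, "yaw": -0.552, "grip": 0.06},
    {"dx": 0, "dy": 0.0015, "dz": 0, "yaw": -0.552, "grip": 0.06}
  ]
}}

```text
time: 12.3
tcp_pos: [0.59, 0.2239, 0.1824]
tcp_rot: [0.552, 0.834, 0.0, 0.0]
ft_force: [0.3, 0.5, 0.5]
finger_gap: 0.06
finger_force: 0.0
```

```bash
python3 - <<'E'
from m import *
grab('wrist','w7')
blobs('w7',(18,50,120),(35,200,255),.008,3000,90000)
go(.59,.2235,23,.012)
E
```

```text
w7 [274. 183.] [0.588  0.2266 0.0466 0.0962] 23.056413650512695
w7 [80. 93.] [0.4119 0.2349 0.0669 0.0481] 83.13772583007812
shift [-0.0003 -0.0003  0.1704] yaw rad 0.0007 deg 0.04 z 0.1824 q6 -0.08 tilt [ 6.e-04  4.e-04 -1.e+00] F [ 0.2 -0.1  0.3] gap 0.06 t 12.35
```

View pics/w7.png

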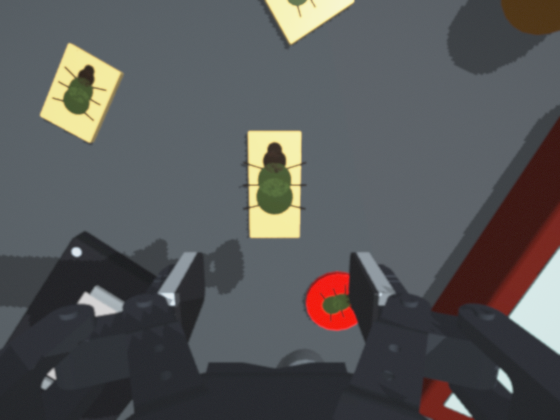

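The long plate is at (274,183) between the jaws, with the short plate at (80,93) and the square plate at (310,15) both clear of the path. I'm descending.

{"op": "drive_tool", "data": {
  "moves": [
    {"dx": 0.0025, "dy": -0.001, "dz": 0.04, "yaw": 0, "grip": 0.06},
    {"dx": 0.0025, "dy": -0.001, "dz": 0.08, "yaw": 0, "grip": 0.06},
    {"dx": 0.0025, "dy": -0.001, "dz": 0.12, "yaw": 0, "grip": 0.06},
    {"dx": 0.0025, "dy": -0.001, "dz": 0.145, "yaw": 0, "grip": 0.06},
    {"dx": 0.0025, "dy": -0.001, "dz": 0.15, "yaw": 0, "grip": 0.06}
  ]
}}

```text
time: 12.77
tcp_pos: [0.5859, 0.225, 0.027]
tcp_rot: [0.556, 0.831, -0.002, -0.002]
ft_force: [-0.4, -0.7, -1.0]
finger_gap: 0.06
finger_force: 0.0
```

{"op": "drive_tool", "data": {
  "moves": [
    {"dx": 0, "dy": 0, "dz": 0.012, "yaw": 0, "grip": 0.056},
    {"dx": 0, "dy": 0, "dz": 0.018, "yaw": 0, "grip": 0.056},
    {"dx": 0, "dy": 0, "dz": 0.0195, "yaw": 0, "grip": 0.056},
    {"dx": 0, "dy": 0, "dz": 0.0195, "yaw": 0, "grip": 0.056}
  ]
}}

```text
time: 13.1
tcp_pos: [0.5888, 0.2258, 0.0134]
tcp_rot: [0.555, 0.832, 0.001, 0.0]
ft_force: [-0.6, -0.3, 0.1]
finger_gap: 0.0562
finger_force: 0.0
```

{"op": "drive_tool", "data": {
  "moves": [
    {"dx": 0, "dy": 0, "dz": 0, "yaw": 0, "grip": 0.04},
    {"dx": 0, "dy": 0, "dz": 0, "yaw": 0, "grip": 0.04},
    {"dx": 0, "dy": 0, "dz": 0, "yaw": 0, "grip": 0.04},
    {"dx": 0, "dy": 0, "dz": 0, "yaw": 0, "grip": 0.04}
  ]
}}

```text
time: 13.43
tcp_pos: [0.589, 0.2258, 0.0145]
tcp_rot: [0.555, 0.832, 0.001, 0.001]
ft_force: [-4.5, -1.3, 9.7]
finger_gap: 0.0401
finger_force: 4.8
```

The reading is about 4 mm below true width, so I'm commanding a tighter grip and lifting 10 mm.

{"op": "drive_tool", "data": {
  "moves": [
    {"dx": 0, "dy": 0, "dz": 0, "yaw": 0, "grip": 0.03},
    {"dx": 0, "dy": 0, "dz": 0, "yaw": 0, "grip": 0.03},
    {"dx": 0, "dy": 0, "dz": 0, "yaw": 0, "grip": 0.03}
  ]
}}

```text
time: 13.68
tcp_pos: [0.5894, 0.2258, 0.0155]
tcp_rot: [0.555, 0.832, 0.001, 0.001]
ft_force: [-6.6, -2.1, 18.6]
finger_gap: 0.03
finger_force: 9.6
```

{"op": "drive_tool", "data": {
  "moves": [
    {"dx": 0, "dy": 0, "dz": -0.004, "yaw": 0, "grip": 0.03},
    {"dx": 0, "dy": 0, "dz": -0.015, "yaw": 0, "grip": 0.03},
    {"dx": 0, "dy": 0, "dz": -0.03, "yaw": 0, "grip": 0.03},
    {"dx": 0, "dy": 0, "dz": -0.03, "yaw": 0, "grip": 0.03},
    {"dx": 0, "dy": 0, "dz": -0.03, "yaw": 0, "grip": 0.03}
  ]
}}

```text
time: 14.1
tcp_pos: [0.5891, 0.2258, 0.0442]
tcp_rot: [0.555, 0.832, 0.001, 0.001]
ft_force: [-0.5, -0.2, 1.0]
finger_gap: 0.0301
finger_force: 0.0
```

```bash
python3 - <<'E'
from m import *
grab('wrist','w8')
z=env.read_state()['tcp_pos'][2]
blobs('w8',(18,50,90),(35,200,255),z-.0005,3000,90000)
print(proj('w8',np.r_[env.read_state()['tcp_pos'][:2],z]))
go(.485,.0168,-13.7,.1)
E
```

```text
w8 [275. 238.] [0.5838 0.2395 0.0367 0.0763] 22.852890014648438
[[273.2797358  278.84283349]]
shift [-0.1531 -0.1757 -0.0571] yaw rad 0.6332 deg 36.28 z 0.0431 q6 -0.07 tilt [ 1.2e-03  4.0e-04 -1.0e+00] F [-0.7 -0.7 -1.1] gap 0.0303 t 14.15
```

View pics/w8.png

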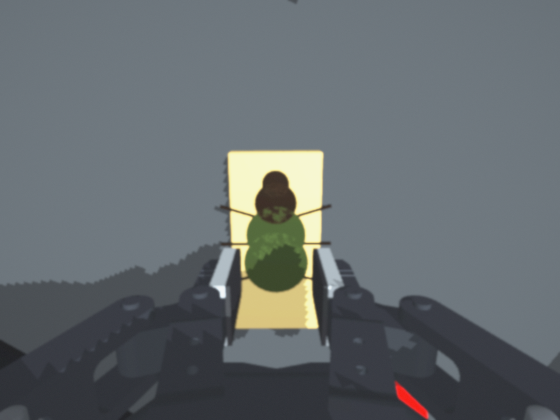

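This view shows the grasp missed: the fingertips rode over the plate's top, and the plate is still on the bench, spanning rows 151–328. I'll re-measure and go lower.

```bash
python3 - <<'E'
from m import *
P=cast('w8',[(228,151),(323,151),(320,328),(235,328)],.008)[:,:2]; print(P,P.mean(0),cv2.minAreaRect(P.astype(np.float32)))
blobs('w8',(18,50,90),(35,200,255),.008,3000,90000)
go(*P.mean(0),23,.0075)
E
```

```text
[[0.55008299 0.26233399]
 [0.59149186 0.27955093]
 [0.62947015 0.19238347]
 [0.58704281 0.17484752]] [0.58952195 0.22727898] ((0.5897766947746277, 0.22735875844955444), (0.04590710997581482, 0.09533069282770157), 22.902273178100586)
w8 [275. 238.] [0.5889 0.2272 0.046  0.0957] 22.852935791015625
shift [0.0012 0.0015 0.0356] yaw rad -0.0074 deg -0.42 z 0.0431 q6 -0.07 tilt [ 1.2e-03  4.0e-04 -1.0e+00] F [-0.7 -0.7 -1.1] gap 0.0303 t 14.15
```

{"op": "drive_tool", "data": {
  "moves": [
    {"dx": 0.001, "dy": 0.001, "dz": 0, "yaw": -0.007, "grip": 0.06},
    {"dx": 0.001, "dy": 0.001, "dz": 0, "yaw": -0.007, "grip": 0.06},
    {"dx": 0.001, "dy": 0.001, "dz": 0, "yaw": -0.007, "grip": 0.06},
    {"dx": 0.001, "dy": 0.001, "dz": 0.01, "yaw": -0.007, "grip": 0.06},
    {"dx": 0.001, "dy": 0.001, "dz": 0.02, "yaw": -0.007, "grip": 0.06}
  ]
}}

```text
time: 14.57
tcp_pos: [0.5889, 0.2269, 0.0216]
tcp_rot: [0.552, 0.834, 0.0, 0.0]
ft_force: [-1.3, -0.2, -0.6]
finger_gap: 0.0601
finger_force: 0.0
```

{"op": "drive_tool", "data": {
  "moves": [
    {"dx": 0, "dy": 0, "dz": 0.008, "yaw": 0, "grip": 0.056},
    {"dx": 0, "dy": 0, "dz": 0.014, "yaw": 0, "grip": 0.056},
    {"dx": 0, "dy": 0, "dz": 0.0155, "yaw": 0, "grip": 0.056},
    {"dx": 0, "dy": 0, "dz": 0.0155, "yaw": 0, "grip": 0.056}
  ]
}}

```text
time: 14.9
tcp_pos: [0.5884, 0.2267, 0.0058]
tcp_rot: [0.552, 0.834, -0.001, -0.0]
ft_force: [0.2, -0.7, -0.5]
finger_gap: 0.0558
finger_force: 0.0
```

{"op": "drive_tool", "data": {
  "moves": [
    {"dx": 0, "dy": 0, "dz": -0.0005, "yaw": 0, "grip": 0.046},
    {"dx": 0, "dy": 0, "dz": -0.0005, "yaw": 0, "grip": 0.04},
    {"dx": 0, "dy": 0, "dz": -0.0005, "yaw": 0, "grip": 0.04},
    {"dx": 0, "dy": 0, "dz": -0.0005, "yaw": 0, "grip": 0.04},
    {"dx": 0, "dy": 0, "dz": -0.0005, "yaw": 0, "grip": 0.04}
  ]
}}

```text
time: 15.32
tcp_pos: [0.5892, 0.2269, 0.008]
tcp_rot: [0.552, 0.834, 0.0, 0.0]
ft_force: [0.2, 0.7, 6.2]
finger_gap: 0.0429
finger_force: 61.5
```

That is a firm grip: 61 N at a 43 mm gap. I'm lifting and checking by numbers.

{"op": "drive_tool", "data": {
  "moves": [
    {"dx": 0, "dy": 0, "dz": -0.005, "yaw": 0, "grip": 0.03},
    {"dx": 0, "dy": 0, "dz": -0.02, "yaw": 0, "grip": 0.03},
    {"dx": 0, "dy": 0, "dz": -0.04, "yaw": 0, "grip": 0.03},
    {"dx": 0, "dy": 0, "dz": -0.06, "yaw": 0, "grip": 0.03},
    {"dx": 0, "dy": 0, "dz": -0.06, "yaw": 0, "grip": 0.03}
  ]
}}

```text
time: 15.73
tcp_pos: [0.5905, 0.2274, 0.0728]
tcp_rot: [0.552, 0.834, 0.002, 0.002]
ft_force: [-0.2, -0.2, 0.6]
finger_gap: 0.0428
finger_force: 61.0
```

```bash
python3 - <<'E'
from m import *
grab('wrist','w9')
z=env.read_state()['tcp_pos'][2]
blobs('w9',(18,50,90),(35,200,255),z,3000,90000)
print(proj('w9',env.read_state()['tcp_pos']))
go(.485,.0168,-13.7,.07)
E
```

```text
w9 [276. 261.] [0.5905 0.2292 0.0464 0.0924] 22.99180030822754
[[273.09223572 277.76604712]]
shift [-1.528e-01 -1.787e-01  1.000e-04] yaw rad 0.6401 deg 36.68 z 0.0707 q6 -0.07 tilt [ 0.004   0.0013 -1.    ] F [ 0.3  0.6 -1.3] gap 0.0428 t 15.7833
```

View pics/w9.png

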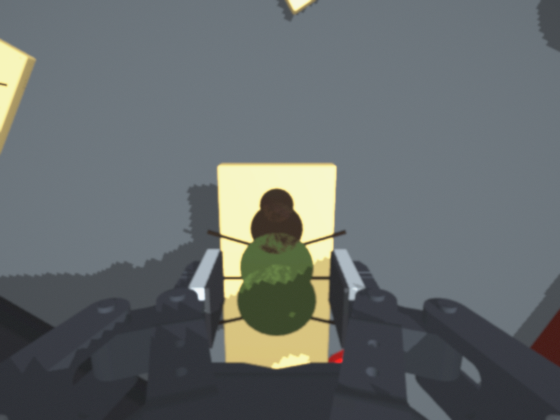

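The plate is held level between the pads, with its front edge at row 163. I'll find its offset from the TCP.

```bash
python3 - <<'E'
from m import *
# w9 camera consistent with tcp at capture (state was read just after)
s=env.read_state();p=s['tcp_pos'];Rm=rot(s['tcp_rot'])
e=cast('w9',[(218,163),(336,163)],p[2]); print(((e-p)@Rm).round(4))
E
```

```text
[[ 0.0478 -0.0209 -0.0001]
 [ 0.0478  0.0241  0.0001]]
```

{"op": "drive_tool", "data": {
  "moves": [
    {"dx": -0.015, "dy": -0.018, "dz": 0, "yaw": 0.05, "grip": 0.03},
    {"dx": -0.04, "dy": -0.047, "dz": 0, "yaw": 0.15, "grip": 0.03},
    {"dx": -0.065, "dy": -0.076, "dz": 0, "yaw": 0.27, "grip": 0.03},
    {"dx": -0.09, "dy": -0.105, "dz": 0, "yaw": 0.38, "grip": 0.03},
    {"dx": -0.11, "dy": -0.129, "dz": 0, "yaw": 0.48, "grip": 0.03}
  ]
}}

```text
time: 16.2
tcp_pos: [0.5114, 0.0735, 0.0669]
tcp_rot: [0.736, 0.677, -0.0, -0.0]
ft_force: [-0.1, -0.6, -1.0]
finger_gap: 0.0428
finger_force: 61.0
```

```bash
python3 - <<'E'
from h import *
go(.485,.017,-13.7,.07)
E
```

```text
shift [-0.0585 -0.0215 -0.003 ] yaw rad 0.1545 deg 8.85 z 0.0669 q6 0.18 tilt [-1.e-03 -3.e-04 -1.e+00] F [-0.1 -0.6 -1. ] gap 0.0428 t 16.2
```

{"op": "drive_tool", "data": {
  "moves": [
    {"dx": -0.025, "dy": -0.01, "dz": 0, "yaw": 0.08, "grip": 0.03},
    {"dx": -0.045, "dy": -0.017, "dz": 0, "yaw": 0.155, "grip": 0.03},
    {"dx": -0.0585, "dy": -0.0215, "dz": 0, "yaw": 0.155, "grip": 0.03},
    {"dx": -0.0585, "dy": -0.0215, "dz": 0.01, "yaw": 0.155, "grip": 0.03},
    {"dx": -0.0585, "dy": -0.0215, "dz": 0.02, "yaw": 0.155, "grip": 0.03}
  ]
}}

```text
time: 16.62
tcp_pos: [0.487, 0.0182, 0.0472]
tcp_rot: [0.785, 0.619, 0.0, 0.0]
ft_force: [-0.4, -0.2, -1.3]
finger_gap: 0.0431
finger_force: 61.0
```

{"op": "drive_tool", "data": {
  "moves": [
    {"dx": 0, "dy": 0, "dz": 0, "yaw": 0, "grip": 0.03},
    {"dx": 0, "dy": 0, "dz": 0, "yaw": 0, "grip": 0.03}
  ]
}}

```text
time: 16.78
tcp_pos: [0.4865, 0.0192, 0.0462]
tcp_rot: [0.785, 0.62, -0.001, -0.001]
ft_force: [0.6, -0.2, 0.1]
finger_gap: 0.0428
finger_force: 61.0
```

```bash
python3 - <<'E'
from h import *
grab('wrist','w10')
go(.485,.017,-13.7,.0305)
E
```

```text
shift [-0.0025 -0.0013  0.0164] yaw rad 0.0061 deg 0.35 z 0.0469 q6 0.22 tilt [-0.0011  0.     -1.    ] F [-0.1  0.4 -0.5] gap 0.0432 t 16.8333
```

View pics/w10.png

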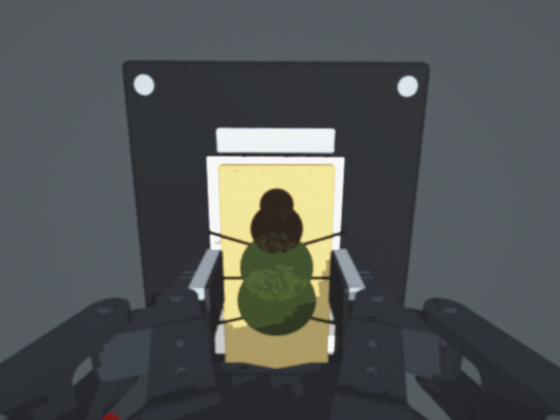

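The plate is above the window: window edge at row 157, cols 207–344, stop inner edge at row 153, and plate front edge at row 163, cols 218–335.

```bash
python3 - <<'E'
from h import *
s=env.read_state();p=s['tcp_pos'];Rm=rot(s['tcp_rot'])
for n,uv,z in(('win',[(207,157),(344,157)],.022),('stop',[(217,153),(335,153)],.026),('plate',[(218,164.5),(335.5,164.5)],p[2]),('box',[(124,63),(428,63)],.022)):
    e=cast('w10',uv,z); print(n,((e-p)@Rm)[:,:2].round(4).tolist())
E
```

```text
win [[0.0473, -0.0315], [0.0473, 0.0289]]
stop [[0.0495, -0.0264], [0.0495, 0.0242]]
plate [[0.0475, -0.0228], [0.0476, 0.0212]]
box [[0.0861, -0.064], [0.0861, 0.0617]]
```

{"op": "drive_tool", "data": {
  "moves": [
    {"dx": -0.003, "dy": -0.001, "dz": 0, "yaw": 0.005, "grip": 0.03},
    {"dx": -0.003, "dy": -0.001, "dz": 0.007, "yaw": 0.005, "grip": 0.03},
    {"dx": -0.003, "dy": -0.001, "dz": 0.012, "yaw": 0.005, "grip": 0.03},
    {"dx": -0.003, "dy": -0.001, "dz": 0.015, "yaw": 0.005, "grip": 0.03},
    {"dx": -0.003, "dy": -0.001, "dz": 0.015, "yaw": 0.005, "grip": 0.03}
  ]
}}

```text
time: 17.25
tcp_pos: [0.4848, 0.016, 0.0313]
tcp_rot: [0.786, 0.618, -0.001, -0.0]
ft_force: [-0.2, 0.1, -0.3]
finger_gap: 0.0429
finger_force: 61.0
```

{"op": "drive_tool", "data": {
  "moves": [
    {"dx": 0, "dy": 0, "dz": 0.0005, "yaw": 0, "grip": 0.03},
    {"dx": 0, "dy": 0, "dz": 0.0005, "yaw": 0, "grip": 0.03}
  ]
}}

```text
time: 17.42
tcp_pos: [0.4853, 0.0159, 0.0318]
tcp_rot: [0.786, 0.618, 0.0, 0.0]
ft_force: [0.1, 1.1, 0.2]
finger_gap: 0.0429
finger_force: 61.0
```

{"op": "drive_tool", "data": {
  "moves": [
    {"dx": 0, "dy": 0, "dz": 0.001, "yaw": 0, "grip": 0.03},
    {"dx": 0, "dy": 0, "dz": 0.0015, "yaw": 0, "grip": 0.03},
    {"dx": 0, "dy": 0, "dz": 0.0015, "yaw": 0, "grip": 0.03}
  ]
}}

```text
time: 17.67
tcp_pos: [0.4853, 0.0159, 0.0303]
tcp_rot: [0.786, 0.618, 0.0, 0.0]
ft_force: [0.3, -0.5, -0.1]
finger_gap: 0.0426
finger_force: 61.0
```

{"op": "drive_tool", "data": {
  "moves": [
    {"dx": 0, "dy": 0, "dz": 0.0007, "yaw": 0, "grip": 0.03},
    {"dx": 0, "dy": 0, "dz": 0.0007, "yaw": 0, "grip": 0.03}
  ]
}}

```text
time: 17.83
tcp_pos: [0.4854, 0.0159, 0.03]
tcp_rot: [0.786, 0.618, 0.0, 0.0]
ft_force: [-2.6, -1.3, 4.3]
finger_gap: 0.0429
finger_force: 61.5
```

Contact on the stage. I'm releasing, lifting and checking.

{"op": "drive_tool", "data": {
  "moves": [
    {"dx": 0, "dy": 0, "dz": 0, "yaw": 0, "grip": 0.065},
    {"dx": 0, "dy": 0, "dz": 0, "yaw": 0, "grip": 0.065},
    {"dx": 0, "dy": 0, "dz": 0, "yaw": 0, "grip": 0.065},
    {"dx": 0, "dy": 0, "dz": 0, "yaw": 0, "grip": 0.065},
    {"dx": 0, "dy": 0, "dz": 0, "yaw": 0, "grip": 0.065}
  ]
}}

```text
time: 18.25
tcp_pos: [0.4852, 0.0159, 0.0295]
tcp_rot: [0.786, 0.618, -0.0, -0.0]
ft_force: [0.6, 0.3, 0.9]
finger_gap: 0.0656
finger_force: 0.0
```

{"op": "drive_tool", "data": {
  "moves": [
    {"dx": 0, "dy": 0, "dz": -0.02, "yaw": 0, "grip": 0.065},
    {"dx": 0, "dy": 0, "dz": -0.05, "yaw": 0, "grip": 0.065},
    {"dx": 0, "dy": 0, "dz": -0.09, "yaw": 0, "grip": 0.065},
    {"dx": 0, "dy": 0, "dz": -0.13, "yaw": 0, "grip": 0.065},
    {"dx": 0, "dy": 0, "dz": -0.16, "yaw": 0, "grip": 0.065}
  ]
}}

```text
time: 18.67
tcp_pos: [0.4854, 0.0159, 0.193]
tcp_rot: [0.786, 0.618, 0.001, 0.001]
ft_force: [0.3, 0.0, 1.0]
finger_gap: 0.0648
finger_force: 0.0
```

{"op": "drive_tool", "data": {
  "moves": [
    {"dx": 0, "dy": 0, "dz": 0, "yaw": 0, "grip": 0.065},
    {"dx": 0, "dy": 0, "dz": 0, "yaw": 0, "grip": 0.065}
  ]
}}

```text
time: 18.83
tcp_pos: [0.4859, 0.0159, 0.1914]
tcp_rot: [0.786, 0.618, 0.001, 0.001]
ft_force: [0.0, 0.4, -1.0]
finger_gap: 0.0651
finger_force: 0.0
```

```bash
python3 - <<'E'
from m import *
grab('wrist','w11')
blobs('w11',(18,50,120),(35,200,255),.030,1000,60000)
blobs('w11',(0,0,190),(180,45,255),.022,100,60000)
im=cv2.imread('pics/w11.png'); m=cv2.inRange(cv2.cvtColor(im,cv2.COLOR_BGR2HSV),(0,0,170),(180,255,255))
c=max((c for c in cv2.findContours(m,cv2.RETR_EXTERNAL,cv2.CHAIN_APPROX_NONE)[0] if abs(c[:,0].mean(0)-[278,180]).sum()<60),key=cv2.contourArea)
print(cv2.minAreaRect(cast('w11',c[:,0],.022)[:,:2].astype(np.float32)))
grab('scene','sc11'); blobs('sc11',(18,60,120),(32,200,255),.008,80,3000)
E
```

```text
w11 [275. 191.] [0.4848 0.0158 0.0941 0.0449] 76.25181579589844
w11 [275. 254.] [ 0.4708 -0.0398  0.0087  0.0499] 76.24960327148438
w11 [516. 213.] [ 0.6831 -0.0547  0.0876  0.0809] 87.749755859375
w11 [274. 179.] [0.4845 0.017  0.1006 0.0606] 76.32195281982422
w11 [274. 122.] [0.4983 0.0733 0.0088 0.0503] 76.32460021972656
w11 [507.  77.] [0.6882 0.0625 0.0317 0.0322] 76.36176300048828
w11 [ 44. 106.] [0.3211 0.1232 0.0125 0.1084] 27.574193954467773
((0.4844644069671631, 0.01653733104467392), (0.1014951542019844, 0.0610811784863472), 76.31258392333984)
sc11 [423. 240.] [0.5528 0.3737 0.0588 0.062 ] 54.815948486328125
sc11 [275. 208.] [0.4749 0.0126 0.0975 0.047 ] 76.13395690917969
sc11 [361. 192.] [0.4164 0.2316 0.0658 0.0501] 83.50049591064453
sc11 [163. 200.] [ 0.4515 -0.2696  0.1073  0.1032] 5.620955944061279
```

View pics/w11.png

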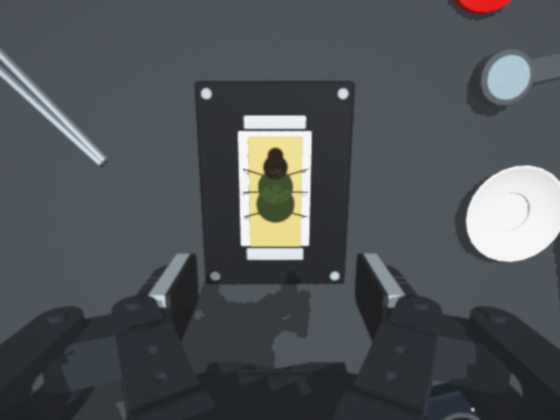

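The long plate lies centred at (275,191) on the window, about 1 mm off, between the stops at rows 122 and 254. The square and short plates haven't moved. I'm handing the job in.

```bash
python3 -c "
from rig import ticket
print(ticket.close_job())"
```

```text
the job is handed in; nothing more can be done
None
```

I handed the job in after about 19 s of robot time: the round plate lies on the middle of the mat, the longest plate is on the window about 1 mm off centre between the stops, and the selector points at its long mark; `close_job()` returned no verdict.

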